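# Seat the reference disc in the prober chuck and pull vacuum

### The job

Push the loose polished reference disc across the top of the round chuck, without ever lifting it, until it drops over the rim of the round pocket in the middle and lies flat on the pocket's floor. Then press the button on the vacuum box fully down, only after the disc is seated, and let go of it. Leave the little black post on the chuck and the two microscope objectives on the table standing where they are.

Things in the scene. Friction and masses are not known exactly. Their poses are not given: they have to be found in the camera images.
- disc: Loose flat polished steel disc, 52 mm in diameter, 8 mm thick, about 0.1 kg. Origin: centre of its underside, z up. It starts lying flat on the chuck's black top, 65 to 90 mm from the pocket's centre in any direction.
- pocket (a point): Centre of the mouth of the round pocket, level with the chuck's top. The pocket is 57 mm in diameter and 7 mm deep with a gold-plated floor (dull brass colour), so the seated disc stands 1 mm proud and its origin is 7 mm below this point. The pocket is in the middle of the chuck: a fixed round black platen, 230 mm in diameter, its flat top 30 mm above the table, with a blue band around its side. The chuck stands in a different place each time.
- vac_top (a point): Centre of the top face of the vacuum button: a round steel push button, 32 mm in diameter, in a round grey housing on top of a fixed white vacuum control box (70 x 100 x 45 mm, with a small pressure dial next to the button) that stands on the table to the left or right of the chuck. It is pressed straight down.
- vac (a joint): Travel of the vacuum button in m: 0 up, 0.006 fully down. A spring returns it; fully down takes about 4 N.
- gauge_center (a point): Bystander: small dark post with a steel knob on top, 32 mm in diameter at its foot, 50 mm tall, standing loose on the chuck on the far side of the pocket from the disc. The point is on its axis half-way up.
- objective_big_center (a point): Bystander: steel microscope objective standing loose on the table, 37 mm in diameter, 68 mm tall, beside the chuck on the side away from the button. The point is on its axis half-way up.
- objective_small_center (a point): Bystander: steel microscope objective standing loose on the table, 31 mm in diameter, 56 mm tall, beyond the chuck. The point is on its axis half-way up.
Mind the look-alikes: they are no part of the job. There is more than one size of the part that bears vac_top; the job needs the largest.

How it is judged:
On the way, in this order (a step that is already met when the one before it is completed fails the run):
1. the disc has dropped into the pocket and lies flat in it (horizontal distance between disc and pocket below 0.0045 m and z of disc in the frame of pocket below -0.005 m and angle between disc's own z axis and vertical below 0.06 rad and linear speed of disc below 0.02 m/s), for 0.2 s.
2. the vacuum button is pressed fully down, with the disc in the pocket (value of joint vac above 0.0045 m and horizontal distance between disc and pocket below 0.0045 m and z of disc in the frame of pocket below -0.005 m and angle between disc's own z axis and vertical below 0.06 rad), for 0.1 s.
At the end, for the whole second after the job is handed in: The disc lies flat (within 3.5 degrees) and still on the pocket's floor, at least 5 mm below its place on the chuck's top and within 4.5 mm of the pocket's axis; the vacuum button has come back up; the post and both objectives stand within 20 mm of where they were (horizontal distance between disc and pocket below 0.0045 m and z of disc in the frame of pocket below -0.005 m and angle between disc's own z axis and vertical below 0.06 rad and linear speed of disc below 0.01 m/s and value of joint vac below 0.0015 m and distance of each of gauge_center, objective_big_center, objective_small_center from where it was at the start of the episode below 0.02 m and angle between each of gauge_center, objective_big_center, objective_small_center's own z axis and vertical below 0.15 rad); the robot touches nothing.
It fails at once if the disc is lifted more than 5 mm off the chuck's top (z of disc in the frame of pocket above 0.005 m).
It fails at once if the disc is tipped up by more than 30 degrees or pushed off the chuck (angle between disc's own z axis and vertical above 0.52 rad or z of disc in the frame of pocket below -0.012 m).
It fails at once if the vacuum button is pressed while the disc is not in the pocket (value of joint vac above 0.003 m and not (horizontal distance between disc and pocket below 0.0045 m and z of disc in the frame of pocket below -0.005 m and angle between disc's own z axis and vertical below 0.06 rad)).
It fails at once if a bystander (post or objective) is pushed more than 20 mm or tipped over (distance of any of gauge_center, objective_big_center, objective_small_center from where it was at the start of the episode above 0.02 m or angle between any of gauge_center, objective_big_center, objective_small_center's own z axis and vertical above 0.3 rad).
It also fails if it takes over 51 s, if anything falls off the work surface, if the arm or the gripper's body presses on something with over 40 N, if the wrist force passes 120 N, or if a joint passes its speed limit or range.

### The arm

A 6-joint arm with a two-finger parallel gripper is mounted at the origin on the work surface. World frame = base frame: x ahead of the robot, y to its left, z up, the work surface at z = 0. Lengths are in m, angles in rad, forces in N, time in s.
With the tool pointing down it reaches from about 0.35 to 1 m from the base axis. Payload 7.1 kg.
Tool frame: the origin (TCP) lies at the very end of the fingers, on their centre line; the grasp point (between the pads) lies 19 mm behind it; z points along the fingers, y is the line along which they close (so a half turn about z gives the same grasp; the last joint's range is limited). The gripper opens to 85 mm and grips with 20 to 120 N. Pads are 22 mm wide; open, the fingers measure 114 mm over their backs; the gripper's body (76 mm by 85 mm) begins 54 mm behind the grasp point. The pads swing forward as they close: fully open they stand 13 mm farther back than shut.
Start: joints at [-1.256, 0.423, 1.63, -0, 1.089, -0.019], TCP at [0.205, -0.59, 0.211] pointing down, gripper open.
Joint ranges: [-3, 3], [-0.9, 2.11], [0.09, 2.58], [-1.31, 4.45], [0.11, 2.69], [-2.54, 2.54]. Speed limits (rad/s): [2.39, 2.39, 3.01, 3.14, 3.14, 3.14].

### API

Orientations are given as a 3x3 rotation matrix whose columns are the frame's x, y, z axes.
In Python, from rig import * gives the robot as it stands. The module is installed in compiled form; this text tells all that it offers.
- The arm moves only by the tool servo_tool, never from a script. Its argument "steps" is a list of rows, each an object of numbers: "tx", "ty", "tz": the shift along the tool's x, y, z normalised to -1 to 1, where 1 is 250 mm; "turn": the turn about the tool's z normalised to -1 to 1, where 1 is pi/2 rad. In form: [{"tx": .., "ty": .., "tz": .., "turn": ..}, ...]. A call has exactly 8 rows; each row shifts and turns the commanded pose from where the row before left it, along the tool's axes as they then stand; what a row does not reach is not made up. A row lasts 1/12 s, in which the tool goes at most 41.7 mm and 7.16 degrees, less where a joint would pass 70% of its speed; a pose out of reach is approached as far as the arm can. A call with a number of a shift or a turn outside -1 to 1 is refused whole. A call with a gripper value outside its range is refused whole. "fingers" is the closure, from -1 (fully open) to 1 (shut), so that 0 is half open, set as the call begins (left out, the last holds). The fingers move at their own pace and stop on an object; "newtons" is the grip in N (left out, the last holds). Time passes only in rows, so rows that do not move let the fingers close, or fill a call up. It gives the time, the measured TCP pose, the force, the opening and the grip force at its end, in the units of the state.
- get_obs(): the state, without advancing time (a new reading comes with each control period).
- read_camera(name): name is "scene" or "top" or "wrist"; returns a dict with "img" (480x640x3 uint8, red, green, blue), "range_z" (480x640 float32, m along the optical axis (not along the pixel's ray), 0 where there is no reading), "fovy" (degrees; the focal length in pixels is half the picture's height over the tangent of half this angle, whatever the lens; pixels are square), "cx", "cy" (the principal point, pixels), "k1" (the pictures are not rectified: a ray, as slopes to the right and down, at radius r is drawn at 1 + k1 r^2 times it, then the intrinsics apply), "R" (3x3) and "t" (3): a world point X has camera coordinates R X + t; the wrist camera has in their place "T_tool_cam" (4x4, takes a point from camera to tool coordinates, whose origin is the TCP and whose axes are the flange's). Camera axes: x right, y down, z forward; pixel columns grow to the right and rows downward; lengths in m; the calibration is good to about 2 mm. A picture is of the moment at which its call begins: read the wrist's pose just before it.
- close_job(): hands the job in; it is judged then, once.
Trained networks look in the newest picture that a camera, given by its name, has taken for a name from the list of things; names that differ only in an ending like _2 or _b are one class to them, and where a whole thing is asked for, a point or a joint stands for the part that bears it (a point fixed in the world has none). Each returns a list of dicts, best first, with "confidence" (0 to 1); they miss things now and then, are a little off and sometimes report something else, mostly with a low value. They report only what shows in the picture. A call takes as long as a camera call. They do not tell look-alikes from the thing itself.
- spot_in(label, camera): "box" ([left, top, right, bottom] in pixels, round what is visible of it).
- silhouettes(label, camera): "pixels" (480x640 bool, what is visible of it) and "box" ([left, top, right, bottom] in pixels, round what is visible of it).
The state is a dict: "t": time; "joints": joint angles; "qvel": joint speeds; "joint_torque": joint torques, N m; "position": TCP position; "tcp_rot": TCP orientation; "ft_force": force on the tool from outside, world axes, zero at the start; "torque": the same for the moment, N m; "grip_width": finger opening in m; "finger_force": force on a finger pad.
Only numpy, scipy, OpenCV 4.12 (cv2) and the standard library are available. Lean on these libraries where they do the work, as an engineer would, in place of code of your own. Each camera call takes 0.05 s, during which the arm holds its last target. There are 200 camera calls.

## Working session

There is one attempt and no reset: what is moved stays moved. The work goes in short steps, Python scripts to look and compute and a tool call to move; the robot and the scene stay as the last step left them, time stands still between calls to the robot, and variables do not carry over. Pictures are saved under pics/ and viewed, at most 10 in all, crops included, and the job is handed in when it is done.

Besides the shell and the picture viewer there is one more tool, called in YAML: its name, and indented under it one key for each argument. servo_tool: Moves the arm, as the interface text tells. Scaled input: -1 to 1 covers 250 mm each way for a shift and pi/2 rad each way for a turn. Its arguments: {"type":"object","properties":{"steps":{"type":"array"},"fingers":{"type":"number"},"newtons":{"type":"number"}},"required":["steps"]}

```bash
mkdir -p pics; cat > h.py <<'E'
import numpy as np, cv2
from rig import *
def cam(n):
    o=get_obs(); c=read_camera(n)
    if n=='wrist':
        T=np.eye(4);T[:3,:3]=o['tcp_rot'];T[:3,3]=o['position'];M=T@np.array(c['T_tool_cam'])
    else:
        M=np.eye(4);M[:3,:3]=np.array(c['R']).T;M[:3,3]=-np.array(c['R']).T@np.array(c['t'])
    c['M']=M;f=240/np.tan(np.radians(c['fovy'])/2)
    c['K']=np.array([[f,0,c['cx']],[0,f,c['cy']],[0,0,1]]);c['D']=np.array([c['k1'],0,0,0,0.])
    return c
def rays(c,uv):
    p=cv2.undistortPoints(np.array(uv,float).reshape(-1,1,2),c['K'],c['D']).reshape(-1,2)
    return np.c_[p,np.ones(len(p))]@c['M'][:3,:3].T
def onz(c,uv,z):
    d=rays(c,uv);o=c['M'][:3,3];return o+d*((z-o[2])/d[:,2])[:,None]
def cloud(c):
    v,u=np.mgrid[:480,:640];d=rays(c,np.c_[u.ravel(),v.ravel()])
    return (c['M'][:3,3]+d*c['range_z'].reshape(-1,1)).reshape(480,640,3)
E
python3 - <<'E'
from h import *
for n in('top','scene'):
    c=cam(n);cv2.imwrite(f'pics/{n}0.png',c['img'][...,::-1]);P=cloud(c);ok=c['range_z']>0
    print(n,c['M'][:3,3].round(3),c['k1'],c['fovy'])
    for l in('disc','pocket','vac_top','vac','gauge_center','objective_big_center','objective_small_center'):
        try:
            for s in silhouettes(l,n)[:4]:
                p=P[s['pixels']&ok]
                print(l,round(s['confidence'],2),np.array(s['box']).astype(int),np.median(p,0).round(3),np.percentile(p,2,axis=0).round(3),np.percentile(p,98,axis=0).round(3))
        except Exception as e: print(l,e)
print(get_obs()['tcp_rot'].round(3),get_obs()['t'])
E
```

```text
top [0.371 0.023 0.938] -0.11442062293373892 50.59707501243743
pocket 0.94 [264 180 385 300] [ 0.571 -0.014  0.029] [ 0.467 -0.124  0.021] [0.674 0.081 0.033]
pocket 0.49 [275 133 296 149] [0.772 0.027 0.045] [0.764 0.014 0.013] [0.789 0.041 0.057]
vac_top 0.66 [162 252 176 262] [0.58  0.271 0.045] [0.57  0.262 0.038] [0.591 0.282 0.049]
vac_top 0.65 [152 319 173 338] [0.449 0.281 0.066] [0.435 0.267 0.056] [0.464 0.299 0.07 ]
vac_top 0.48 [175 390 192 412] [0.327 0.266 0.046] [0.316 0.255 0.037] [0.338 0.277 0.05 ]
vac 0.81 [155 320 172 342] [0.449 0.28  0.066] [0.435 0.267 0.059] [0.463 0.294 0.07 ]
vac 0.67 [156 250 170 264] [0.58  0.273 0.046] [0.571 0.263 0.041] [0.589 0.282 0.049]
vac 0.6 [175 391 193 408] [0.328 0.265 0.046] [0.318 0.255 0.038] [0.339 0.276 0.05 ]
gauge_center 0.8 [326 181 343 206] [ 0.642 -0.051  0.055] [ 0.633 -0.065  0.034] [ 0.665 -0.038  0.082]
objective_big_center 0.66 [445 229 471 254] [ 0.525 -0.255  0.054] [ 0.51  -0.291 -0.002] [ 0.552 -0.243  0.07 ]
objective_small_center 0.64 [276 133 296 146] [0.771 0.028 0.044] [0.764 0.014 0.008] [0.786 0.042 0.
[... 318 characters left out ...]
67 0.06 ] [0.468 0.293 0.07 ]
vac 0.59 [397 178 405 183] [0.332 0.264 0.047] [0.321 0.255 0.042] [0.339 0.272 0.048]
vac 0.46 [434 236 446 248] [0.585 0.271 0.046] [0.511 0.262 0.   ] [0.594 0.307 0.048]
vac 0.44 [276 259 289 289] [ 0.656 -0.053  0.054] [ 0.641 -0.067  0.031] [ 0.67  -0.038  0.08 ]
gauge_center 0.93 [274 261 289 288] [ 0.657 -0.053  0.055] [ 0.641 -0.066  0.032] [ 0.67  -0.039  0.08 ]
objective_big_center 0.61 [164 235 187 270] [ 0.543 -0.26   0.043] [ 0.525 -0.279  0.001] [ 0.549 -0.245  0.069]
objective_small_center 0.86 [329 317 351 348] [0.792 0.025 0.039] [0.778 0.013 0.004] [0.798 0.041 0.056]
[[ 0.945  0.328 -0.   ]
 [ 0.328 -0.945 -0.   ]
 [-0.     0.    -1.   ]] 0.8
```

```bash
python3 - <<'E'
import cv2
a=cv2.imread('pics/top0.png')[160:420,130:420]
cv2.imwrite('pics/a.png',cv2.resize(a,None,fx=2.3,fy=2.3,interpolation=cv2.INTER_CUBIC))
E
```

```text
(no output)
```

View pics/a.png

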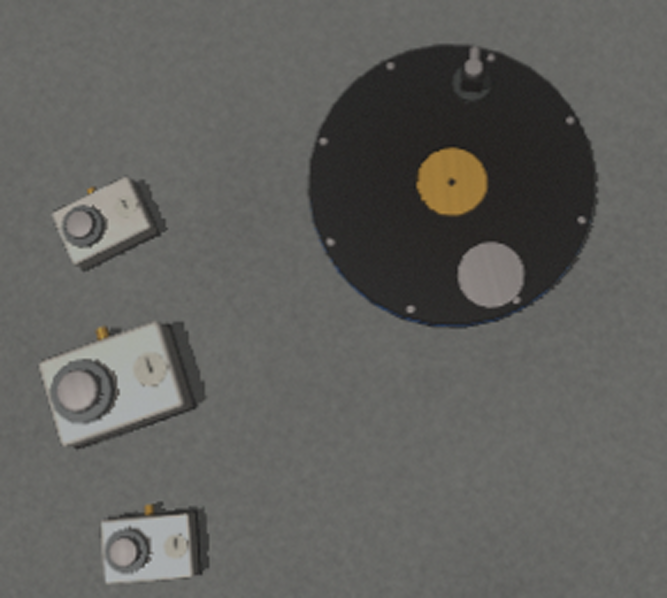

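Disc is at crop (491,274), gold pocket at (452,182), the post above it at (472,75). Three boxes stand at left; the largest has its button at (80,390). Next I'll measure these precisely.

```bash
cat >> h.py <<'E'
def blob(c,m,z):
    n,l,s,_=cv2.connectedComponentsWithStats(m.astype(np.uint8));k=1+np.argmax(s[1:,4])
    v,u=np.where(l==k);X=onz(c,np.c_[u,v],z);ct=X.mean(0)
    (x,y),(w,h),_=cv2.minAreaRect(X[:,:2].astype(np.float32));return ct.round(4),round(w,4),round(h,4),len(u)
def find(c,box):
    I=c['img'].astype(int);r,g,b=I[...,0],I[...,1],I[...,2];B=np.zeros((480,640),bool);B[box[1]:box[3],box[0]:box[2]]=1
    P=cloud(c)
    gold=B&(r-b>50)
    disc=B&(abs(r-b)<30)&(r>100)&(P[...,2]<.05)
    return gold,disc
E
python3 - <<'E'
from h import *
c=cam('top');g,d=find(c,(264,180,388,305))
print('gold',blob(c,g,.023),'disc',blob(c,d,.038))
I=c['img'].astype(int);m=np.zeros((480,640),bool);m[175:310,255:395]=1
dark=m&(I.max(2)<60);v,u=np.where(dark);hull=cv2.convexHull(np.c_[u,v].astype(np.int32))[:,0]
X=onz(c,hull,.03)[:,:2];A=np.c_[2*X,np.ones(len(X))];s=np.linalg.lstsq(A,(X**2).sum(1),rcond=None)[0];print('chuck',s[:2],np.sqrt(s[2]+s[:2]@s[:2]))
b=np.zeros((480,640),bool);b[310:350,140:190]=1
P=cloud(c);print('btn',blob(c,b&(P[...,2]>.064)&(P[...,2]<.08)&(I.min(2)>110),.069))
w=P[...,2][310:350,145:185];print(np.round(w[::3,::3]*1000).astype(int))
c=cam('scene');g,d=find(c,(235,222,360,312));print('gold',blob(c,g,.023),'disc',blob(c,d,.038))
E
```

```text
gold (array([ 0.5729, -0.0233,  0.023 ]), 0.0542, 0.0545, 696) disc (array([0.4864, 0.0765, 0.038 ]), 0.0846, 0.072, 652)
chuck [ 0.57048589 -0.02310657] 0.11462786432725723
btn (array([0.4494, 0.2811, 0.069 ]), 0.0274, 0.0276, 211)
[[  0  -1  -3  -2  -1   0   1  43  46  45  44  41  47  44]
 [ -1   0   1   1  40  43  43  44  48  45  46  47  44  43]
 [  2   0  45  46  45  43  46  56  43  43  48  46  47  41]
 [ -1  46  47  47  54  56  54  57  56  57  44  46  45  43]
 [ -2  48  44  45  55  69  67  65  60  57  55  45  43  47]
 [ -1  44  44  56  69  66  68  66  65  57  60  51  43  48]
 [  0   2  43  58  64  69  66  66  67  64  60  55  45  42]
 [  0  -4  42  56  68  67  67  66  67  59  58  54  46  48]
 [ -1   0  45  56  66  68  66  64  67  56 938  52  45  48]
 [ -1   0   3  58  57  67  66  68  62  57  56  46  44  47]
 [  5   1   0  46  57  56  55  55  58  57  43  42  44  43]
 [  0   1  -2  42  46  44  59  59  55  44  47  46 938  46]
 [ -1  -1   0   1  45  45  44  46  48  44  42  45  40  26]
 [  1   1   1   1  45  45  46  45  44  43  37  15   7  -2]]
gold (array([ 0.5688, -0.0216,  0.023 ]), 0.0548, 0.0515, 369) disc (array([ 0.5899, -0.0158,  0.038 ]), 0.2708, 0.2721, 3699)
```

```bash
python3 - <<'E'
from h import *
for n in('top','scene'):
    c=cam(n);v,u=np.mgrid[:480,:640];X=onz(c,np.c_[u.ravel(),v.ravel()],.038).reshape(480,640,3)
    q=X[...,:2]-[.5705,-.0228];R=np.hypot(q[...,0],q[...,1])
    I=c['img'].astype(int);m=(R<.108)&(I.min(2)>90)
    print(n,blob(c,m,.038), I[m].mean(0))
o=get_obs();print(o['position'],o['joints'])
E
```

```text
top (array([ 0.4913, -0.0402,  0.038 ]), 0.0498, 0.0505, 640) [128.56984786 123.02627939 120.23789765]
scene (array([ 0.4945, -0.0293,  0.038 ]), 0.2095, 0.0837, 587) [181.6377607  164.86498353 144.08342481]
[ 0.20478772 -0.59047626  0.21069959] [-1.25600020e+00  4.23125620e-01  1.62990880e+00 -1.60866352e-06
  1.08858605e+00 -1.90061053e-02]
```

servo_tool:
  steps:
    - {"turn":0.076}
    - {"tx":0.088,"ty":-0.11}
    - {"tx":0.088,"ty":-0.11}
    - {"tx":0.088,"ty":-0.11}
    - {"tx":0.088,"ty":-0.11}
    - {"tx":0.088,"ty":-0.11}
    - {"tx":0.088,"ty":-0.11}
    - {"tx":0.088,"ty":-0.11}
  fingers: 0.29
  newtons: 30

```text
schema error: expected keys tx, ty, tz, turn
```

servo_tool:
  steps:
    - {"tx":0.088,"ty":-0.11}
    - {"tx":0.088,"ty":-0.11}
    - {"tx":0.088,"ty":-0.11}
    - {"tx":0.088,"ty":-0.11}
    - {"tx":0.088,"ty":-0.11}
    - {"tx":0.088,"ty":-0.11}
    - {"tx":0.088,"ty":-0.11}
    - {"tx":0.088,"ty":-0.11}

```text
schema error: expected keys tx, ty, tz, turn
```

servo_tool:
  steps:
    - {"tx":0.088,"ty":-0.11}
    - {"tx":0.088,"ty":-0.11}
    - {"tx":0.088,"ty":-0.11}
    - {"tx":0.088,"ty":-0.11}
    - {"tx":0.088,"ty":-0.11}
    - {"tz":0.14}
    - {"tz":0.14}
    - {"tz":0.1}

```text
schema error: expected keys tx, ty, tz, turn
```

servo_tool:
  steps:
    - {"tx":0,"ty":0,"tz":0,"turn":0.076}
    - {"tx":0.088,"ty":-0.11,"tz":0,"turn":0}
    - {"tx":0.088,"ty":-0.11,"tz":0,"turn":0}
    - {"tx":0.088,"ty":-0.11,"tz":0,"turn":0}
    - {"tx":0.088,"ty":-0.11,"tz":0,"turn":0}
    - {"tx":0.088,"ty":-0.11,"tz":0,"turn":0}
    - {"tx":0.088,"ty":-0.11,"tz":0,"turn":0}
    - {"tx":0.088,"ty":-0.11,"tz":0,"turn":0}
  fingers: 0.29
  newtons: 30

```text
t: 1.67
position: [0.3148, -0.3682, 0.2109]
tcp_rot: [[0.977, 0.212, 0.0], [0.212, -0.977, -0.0], [0.0, 0.0, -1.0]]
ft_force: [1.3, 0.1, 0.2]
grip_width: 0.0301
finger_force: 0.0
```

servo_tool:
  steps:
    - {"tx":0.088,"ty":-0.11,"tz":0,"turn":0}
    - {"tx":0.088,"ty":-0.11,"tz":0,"turn":0}
    - {"tx":0.088,"ty":-0.11,"tz":0,"turn":0}
    - {"tx":0.088,"ty":-0.11,"tz":0,"turn":0}
    - {"tx":0.088,"ty":-0.11,"tz":0,"turn":0}
    - {"tx":0.088,"ty":-0.11,"tz":0,"turn":0}
    - {"tx":0.088,"ty":-0.11,"tz":0,"turn":0}
    - {"tx":0.088,"ty":-0.11,"tz":0,"turn":0}

```text
t: 2.33
position: [0.4401, -0.1156, 0.211]
tcp_rot: [[0.977, 0.213, 0.001], [0.213, -0.977, -0.0], [0.001, 0.0, -1.0]]
ft_force: [0.3, -0.9, 0.0]
grip_width: 0.0304
finger_force: 0.0
```

servo_tool:
  steps:
    - {"tx":0.088,"ty":-0.11,"tz":0,"turn":0}
    - {"tx":0.088,"ty":-0.11,"tz":0,"turn":0}
    - {"tx":0.088,"ty":-0.11,"tz":0,"turn":0}
    - {"tx":0.088,"ty":-0.11,"tz":0,"turn":0}
    - {"tx":0.088,"ty":-0.11,"tz":0,"turn":0}
    - {"tx":0,"ty":0,"tz":0.14,"turn":0}
    - {"tx":0,"ty":0,"tz":0.14,"turn":0}
    - {"tx":0,"ty":0,"tz":0.1,"turn":0}

```text
t: 3.0
position: [0.5172, 0.0414, 0.1138]
tcp_rot: [[0.977, 0.214, -0.001], [0.214, -0.977, -0.0], [-0.001, -0.0, -1.0]]
ft_force: [0.5, -0.5, 0.1]
grip_width: 0.0306
finger_force: 0.0
```

servo_tool:
  steps:
    - {"tx":0,"ty":0,"tz":0.08,"turn":0}
    - {"tx":0,"ty":0,"tz":0.08,"turn":0}
    - {"tx":0,"ty":0,"tz":0.08,"turn":0}
    - {"tx":0,"ty":0,"tz":0.06,"turn":0}
    - {"tx":0,"ty":0,"tz":0.01,"turn":0}
    - {"tx":0,"ty":0,"tz":0.006,"turn":0}
    - {"tx":0,"ty":0,"tz":0,"turn":0}
    - {"tx":0,"ty":0,"tz":0,"turn":0}

```text
t: 3.67
position: [0.5185, 0.0406, 0.0377]
tcp_rot: [[0.977, 0.213, 0.002], [0.213, -0.977, 0.0], [0.002, 0.0, -1.0]]
ft_force: [-0.6, -0.3, -0.1]
grip_width: 0.0307
finger_force: 0.0
```

servo_tool:
  steps:
    - {"tx":0,"ty":0,"tz":0.004,"turn":0}
    - {"tx":0,"ty":0,"tz":0,"turn":0}
    - {"tx":0,"ty":0,"tz":0.004,"turn":0}
    - {"tx":0,"ty":0,"tz":0,"turn":0}
    - {"tx":0,"ty":0,"tz":0.004,"turn":0}
    - {"tx":0,"ty":0,"tz":0,"turn":0}
    - {"tx":0,"ty":0,"tz":0,"turn":0}
    - {"tx":0,"ty":0,"tz":0,"turn":0}

```text
t: 4.33
position: [0.5176, 0.0406, 0.0337]
tcp_rot: [[0.977, 0.213, -0.0], [0.213, -0.977, -0.0], [-0.0, 0.0, -1.0]]
ft_force: [1.1, -1.0, 0.2]
grip_width: 0.0305
finger_force: 0.0
```

servo_tool:
  steps:
    - {"tx":0,"ty":0,"tz":0.004,"turn":0}
    - {"tx":0,"ty":0,"tz":0,"turn":0}
    - {"tx":0,"ty":0,"tz":0.004,"turn":0}
    - {"tx":0,"ty":0,"tz":0,"turn":0}
    - {"tx":0,"ty":0,"tz":0,"turn":0}
    - {"tx":0,"ty":0,"tz":0,"turn":0}
    - {"tx":0,"ty":0,"tz":0,"turn":0}
    - {"tx":0,"ty":0,"tz":0,"turn":0}

```text
t: 5.0
position: [0.5177, 0.0405, 0.0317]
tcp_rot: [[0.977, 0.213, 0.0], [0.213, -0.977, 0.0], [0.0, 0.0, -1.0]]
ft_force: [0.5, -0.1, 0.7]
grip_width: 0.03
finger_force: 0.0
```

servo_tool:
  steps:
    - {"tx":0,"ty":0,"tz":0.004,"turn":0}
    - {"tx":0,"ty":0,"tz":0,"turn":0}
    - {"tx":0,"ty":0,"tz":0.004,"turn":0}
    - {"tx":0,"ty":0,"tz":0,"turn":0}
    - {"tx":0,"ty":0,"tz":0,"turn":0}
    - {"tx":0,"ty":0,"tz":0,"turn":0}
    - {"tx":0,"ty":0,"tz":0,"turn":0}
    - {"tx":0,"ty":0,"tz":0,"turn":0}

```text
t: 5.67
position: [0.5177, 0.0406, 0.0297]
tcp_rot: [[0.977, 0.213, 0.0], [0.213, -0.977, 0.0], [0.0, -0.0, -1.0]]
ft_force: [0.2, -0.0, -0.5]
grip_width: 0.0303
finger_force: 0.0
```

servo_tool:
  steps:
    - {"tx":0,"ty":0,"tz":0.004,"turn":0}
    - {"tx":0,"ty":0,"tz":0,"turn":0}
    - {"tx":0,"ty":0,"tz":0.004,"turn":0}
    - {"tx":0,"ty":0,"tz":0,"turn":0}
    - {"tx":0,"ty":0,"tz":0,"turn":0}
    - {"tx":0,"ty":0,"tz":0,"turn":0}
    - {"tx":0,"ty":0,"tz":0,"turn":0}
    - {"tx":0,"ty":0,"tz":0,"turn":0}

```text
t: 6.33
position: [0.5177, 0.0405, 0.0277]
tcp_rot: [[0.977, 0.213, 0.0], [0.213, -0.977, 0.0], [0.0, 0.0, -1.0]]
ft_force: [-0.3, -0.1, -0.6]
grip_width: 0.0301
finger_force: 0.0
```

servo_tool:
  steps:
    - {"tx":0,"ty":0,"tz":0.004,"turn":0}
    - {"tx":0,"ty":0,"tz":0,"turn":0}
    - {"tx":0,"ty":0,"tz":0.002,"turn":0}
    - {"tx":0,"ty":0,"tz":0,"turn":0}
    - {"tx":0,"ty":0,"tz":0,"turn":0}
    - {"tx":0,"ty":0,"tz":0,"turn":0}
    - {"tx":0,"ty":0,"tz":0,"turn":0}
    - {"tx":0,"ty":0,"tz":0,"turn":0}

```text
t: 7.0
position: [0.5177, 0.0406, 0.0262]
tcp_rot: [[0.977, 0.213, 0.0], [0.213, -0.977, 0.0], [0.0, -0.0, -1.0]]
ft_force: [0.1, 0.3, 0.2]
grip_width: 0.0301
finger_force: 0.0
```

servo_tool:
  steps:
    - {"tx":0,"ty":0,"tz":0.004,"turn":0}
    - {"tx":0,"ty":0,"tz":0,"turn":0}
    - {"tx":0,"ty":0,"tz":0.002,"turn":0}
    - {"tx":0,"ty":0,"tz":0,"turn":0}
    - {"tx":0,"ty":0,"tz":0,"turn":0}
    - {"tx":0,"ty":0,"tz":0,"turn":0}
    - {"tx":0,"ty":0,"tz":0,"turn":0}
    - {"tx":0,"ty":0,"tz":0,"turn":0}

```text
t: 7.67
position: [0.5177, 0.0405, 0.0248]
tcp_rot: [[0.977, 0.213, 0.0], [0.213, -0.977, -0.0], [0.0, 0.0, -1.0]]
ft_force: [-0.5, -0.3, 0.3]
grip_width: 0.0298
finger_force: 0.0
```

```bash
python3 - <<'E'
from h import *
c=cam('wrist');cv2.imwrite('pics/w1.png',c['img'][...,::-1]);o=get_obs();print(o['ft_force'],o['position'],c['T_tool_cam'])
E
```

```text
[-0.84058901  0.02390491  0.15870763] [0.51768529 0.0405442  0.02473201] [[ 4.69339085e-04 -9.61846224e-01 -2.73590242e-01  6.87689942e-02]
 [ 9.99999869e-01  3.95314717e-04  3.25695298e-04 -5.83315235e-05]
 [-2.05114544e-04 -2.73590359e-01  9.61846284e-01 -1.62269840e-01]
 [ 0.00000000e+00  0.00000000e+00  0.00000000e+00  1.00000000e+00]]
```

View pics/w1.png

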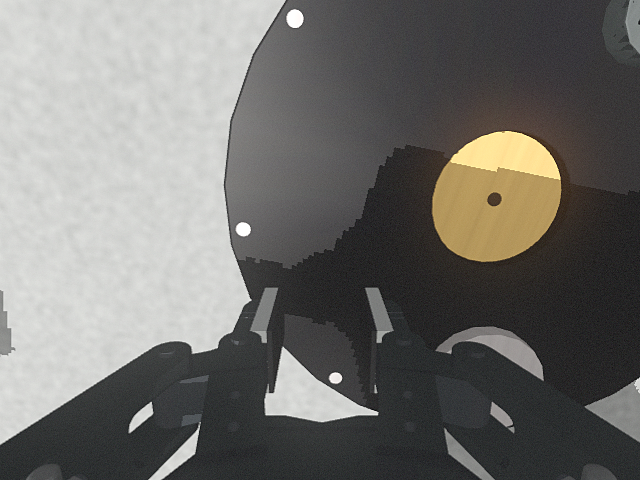

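The wrist view shows the gold pocket at (496,197), the disc at (490,365) and the finger tips at (270,292) and (375,292), so far without contact. I'll read the tip heights from depth.

```bash
python3 - <<'E'
from h import *
c=cam('wrist');P=cloud(c);o=get_obs();T=(P-o['position'])@o['tcp_rot']
for v in range(280,345,6): print(v,[tuple((T[v,u]*1000).astype(int)) for u in (262,268,274,371,376)])
g,d=find(c,(400,100,600,290));print('gold',blob(c,g,.023))
q=P[...,:2]-[.5705,-.0228];print('chuck z',np.median(P[(np.hypot(q[...,0],q[...,1])<.1)&(P[...,2]<.045)&(P[...,2]>.024)][:,2]))
E
```

```text
280 [(np.int64(5), np.int64(-25), np.int64(-4)), (np.int64(5), np.int64(-23), np.int64(-3)), (np.int64(4), np.int64(-20), np.int64(-3)), (np.int64(5), np.int64(21), np.int64(-4)), (np.int64(5), np.int64(23), np.int64(-4))]
286 [(np.int64(2), np.int64(-26), np.int64(-3)), (np.int64(2), np.int64(-23), np.int64(-4)), (np.int64(2), np.int64(-20), np.int64(-4)), (np.int64(2), np.int64(22), np.int64(-3)), (np.int64(2), np.int64(24), np.int64(-4))]
292 [(np.int64(0), np.int64(-26), np.int64(-4)), (np.int64(10), np.int64(-19), np.int64(-28)), (np.int64(10), np.int64(-17), np.int64(-28)), (np.int64(10), np.int64(18), np.int64(-28)), (np.int64(10), np.int64(20), np.int64(-28))]
298 [(np.int64(10), np.int64(-21), np.int64(-34)), (np.int64(10), np.int64(-19), np.int64(-35)), (np.int64(10), np.int64(-17), np.int64(-33)), (np.int64(10), np.int64(17), np.int64(-34)), (np.int64(10), np.int64(19), np.int64(-34))]
304 [(np.int64(10), np.int64(-20), np.int64(-39)), (np.int64(10), np.int64(-18), np.int64(-39)), (np.int64(10), np.int64(-16), np.int64(-39)), (np.int64(10), np.int64(17), np.int64(-39)), (n
[... 821 characters left out ...]
np.int64(-55)), (np.int64(7), np.int64(-15), np.int64(-51)), (np.int64(11), np.int64(15), np.int64(-57)), (np.int64(10), np.int64(16), np.int64(-56))]
334 [(np.int64(9), np.int64(-17), np.int64(-58)), (np.int64(9), np.int64(-16), np.int64(-57)), (np.int64(6), np.int64(-15), np.int64(-52)), (np.int64(8), np.int64(15), np.int64(-56)), (np.int64(9), np.int64(16), np.int64(-57))]
340 [(np.int64(7), np.int64(-17), np.int64(-58)), (np.int64(7), np.int64(-16), np.int64(-57)), (np.int64(4), np.int64(-15), np.int64(-52)), (np.int64(68), np.int64(0), np.int64(-162)), (np.int64(7), np.int64(16), np.int64(-57))]
gold (array([ 0.5737, -0.0239,  0.023 ]), 0.0544, 0.0566, 13018)
chuck z 0.02909426575480012
```

servo_tool:
  steps:
    - {"tx":0,"ty":0,"tz":0.008,"turn":0}
    - {"tx":0,"ty":0,"tz":0.008,"turn":0}
    - {"tx":0,"ty":0,"tz":0.006,"turn":0}
    - {"tx":0,"ty":0,"tz":0.006,"turn":0}
    - {"tx":0,"ty":0,"tz":0,"turn":0}
    - {"tx":0,"ty":0,"tz":0,"turn":0}
    - {"tx":0,"ty":0,"tz":0,"turn":0}
    - {"tx":0,"ty":0,"tz":0,"turn":0}

```text
t: 8.43
position: [0.5178, 0.0405, 0.0178]
tcp_rot: [[0.977, 0.213, 0.0], [0.213, -0.977, 0.0], [0.0, 0.0, -1.0]]
ft_force: [-0.6, 1.2, 1.0]
grip_width: 0.0302
finger_force: 0.0
```

```bash
cat > tip.py <<'E'
from h import *
o=get_obs();c=cam('wrist');P=cloud(c);T=(P-o['position'])@o['tcp_rot']
for u in (268,372):
    k=[v for v in range(240,480) if c['range_z'][v,u]<.14 and c['range_z'][v,u]>.02]
    v=k[0];print(u,v,'tip tool',(T[v,u]*1000).round(1),'behind',(T[v-2,u]*1000).round(1),'tip world z',P[v,u,2].round(4))
    p,q=c['M'][:3,3],P[v-2,u];a=o['position'];C=(p-a)@o['tcp_rot'];B=T[v-2,u]
    print(' silhouette z at x=11mm:',(C+(B-C)*((.011-C[0])/(B[0]-C[0])))[2].round(4))
print(o['ft_force'].round(1),o['position'])
E
python3 tip.py
```

```text
268 298 tip tool [ 10.6 -19.1 -34.6] behind [ 10.3 -19.5 -32.1] tip world z 0.0524
 silhouette z at x=11mm: -0.0337
372 297 tip tool [ 10.5  18.4 -33.4] behind [ 11.1  18.4 -33. ] tip world z 0.0512
 silhouette z at x=11mm: -0.0328
[-0.6  1.2  1. ] [0.51775977 0.04054038 0.01778067]
```

```bash
python3 - <<'E'
from h import *
o=get_obs();c=cam('wrist');P=cloud(c);T=(P-o['position'])@o['tcp_rot']
for v in range(266,300,2): print(v,*[(T[v,u]*1000).round(1) for u in (266,270,276)],c['range_z'][v,270].round(4))
print(o['ft_force'],c['fovy'],c['cy'],c['k1'])
E
```

```text
266 [ 14.1 -23.  -10.4] [ 14.2 -21.3 -10.8] [ 14.6 -18.7 -11.8] 0.1606
268 [ 13.4 -23.  -10.9] [ 13.7 -21.2 -11.6] [ 13.5 -18.8 -11.3] 0.16
270 [ 12.7 -22.9 -11.5] [ 12.6 -21.3 -11.2] [ 12.4 -18.9 -10.7] 0.1606
272 [ 11.7 -23.1 -11. ] [ 11.8 -21.3 -11.4] [ 12.1 -18.7 -12.3] 0.1607
274 [ 10.5 -23.2 -10.3] [ 10.9 -21.4 -11.4] [ 10.9 -18.9 -11.2] 0.1609
276 [  9.8 -23.1 -10.9] [  9.6 -21.5 -10.4] [  9.6 -19.  -10.3] 0.1623
278 [  8.7 -23.3 -10.4] [  9.  -21.5 -11.1] [  9.  -19.  -10.9] 0.1617
280 [  8.4 -23.1 -11.7] [  8.1 -21.5 -11.1] [  8.5 -18.9 -12. ] 0.1619
282 [  7.1 -23.3 -10.7] [  7.2 -21.5 -11.1] [  7.3 -19.  -11.3] 0.1623
284 [  6.3 -23.2 -11.2] [  6.3 -21.6 -11.1] [  6.2 -19.1 -10.9] 0.1625
286 [  5.6 -23.2 -11.5] [  5.5 -21.6 -11.3] [  5.2 -19.1 -10.6] 0.1625
288 [ 10.8 -21.  -25.9] [ 10.5 -19.6 -25.1] [ 10.6 -17.3 -25.4] 0.1479
290 [ 10.4 -20.9 -26.8] [ 10.4 -19.4 -26.9] [ 10.8 -17.  -27.8] 0.1461
292 [ 10.4 -20.7 -28.8] [ 10.2 -19.2 -28.3] [ 10.6 -16.9 -29.3] 0.1449
294 [ 10.6 -20.3 -31.2] [ 10.2 -19.  -30.2] [ 10.3 -16.7 -30.3] 0.1431
296 [ 10.7 -20.1 -33.1] [ 10.4 -18.7 -32.4] [ 10.3 -16.5 -32.2] 0.1408
298 [ 10.4 -19.9 -34.1] [ 10.7 -18.4 -34.9] [ 10.4 -16.3 -34.2] 0.1384
[ 0.69825292  1.05323995 -0.90713511] 63.7597888261528 239.57273743950964 0.001183387201482229
```

servo_tool:
  steps:
    - {"tx":0,"ty":0,"tz":0.008,"turn":0}
    - {"tx":0,"ty":0,"tz":0.008,"turn":0}
    - {"tx":0,"ty":0,"tz":0.008,"turn":0}
    - {"tx":0,"ty":0,"tz":0.006,"turn":0}
    - {"tx":0,"ty":0,"tz":0.004,"turn":0}
    - {"tx":0,"ty":0,"tz":0,"turn":0}
    - {"tx":0,"ty":0,"tz":0,"turn":0}
    - {"tx":0,"ty":0,"tz":0,"turn":0}

```text
t: 9.2
position: [0.5177, 0.0406, 0.0092]
tcp_rot: [[0.977, 0.213, -0.0], [0.213, -0.977, 0.0], [-0.0, -0.0, -1.0]]
ft_force: [0.2, -0.7, 0.5]
grip_width: 0.0303
finger_force: 0.0
```

servo_tool:
  steps:
    - {"tx":0,"ty":0,"tz":0.004,"turn":0}
    - {"tx":0,"ty":0,"tz":0,"turn":0}
    - {"tx":0,"ty":0,"tz":0.004,"turn":0}
    - {"tx":0,"ty":0,"tz":0,"turn":0}
    - {"tx":0,"ty":0,"tz":0,"turn":0}
    - {"tx":0,"ty":0,"tz":0,"turn":0}
    - {"tx":0,"ty":0,"tz":0,"turn":0}
    - {"tx":0,"ty":0,"tz":0,"turn":0}

```text
t: 9.87
position: [0.5178, 0.0406, 0.0089]
tcp_rot: [[0.977, 0.213, 0.0], [0.213, -0.977, 0.0], [0.0, 0.0, -1.0]]
ft_force: [-6.0, -0.7, 22.5]
grip_width: 0.0308
finger_force: 11.1
```

servo_tool:
  steps:
    - {"tx":0,"ty":0,"tz":-0.1,"turn":0}
    - {"tx":0,"ty":0,"tz":-0.1,"turn":0}
    - {"tx":-0.087,"ty":0.073,"tz":0,"turn":0}
    - {"tx":-0.087,"ty":0.073,"tz":0,"turn":0}
    - {"tx":-0.087,"ty":0.073,"tz":0,"turn":0}
    - {"tx":-0.087,"ty":0.073,"tz":0,"turn":0}
    - {"tx":0,"ty":0,"tz":0,"turn":0}
    - {"tx":0,"ty":0,"tz":0,"turn":0}

```text
t: 10.53
position: [0.4475, -0.0502, 0.0573]
tcp_rot: [[0.978, 0.21, -0.0], [0.21, -0.978, 0.0], [-0.0, -0.0, -1.0]]
ft_force: [0.0, -0.6, 0.5]
grip_width: 0.0302
finger_force: 0.0
```

```bash
python3 - <<'E'
from h import *
c=cam('wrist');cv2.imwrite('pics/w2.png',c['img'][...,::-1]);g,_=find(c,(0,0,640,480))
print('gold',blob(c,g,.023),c['M'][:3,3])
v,u=np.mgrid[:480,:640];X=onz(c,np.c_[u.ravel(),v.ravel()],.038).reshape(480,640,3)
q=X[...,:2]-[.4913,-.0402];m=(np.hypot(q[...,0],q[...,1])<.036)&(c['img'].min(2)>70)
print('disc',blob(c,m,.038));o=get_obs();print(o['position'],o['t'])
E
```

```text
gold (array([ 0.5599, -0.0263,  0.023 ]), 0.0243, 0.0567, 5738) [ 0.51473301 -0.03563614  0.21955489]
disc (array([ 0.4926, -0.0357,  0.038 ]), 0.0719, 0.0627, 15864)
[ 0.44849854 -0.04962031  0.05741263] 10.5833
```

View pics/w2.png

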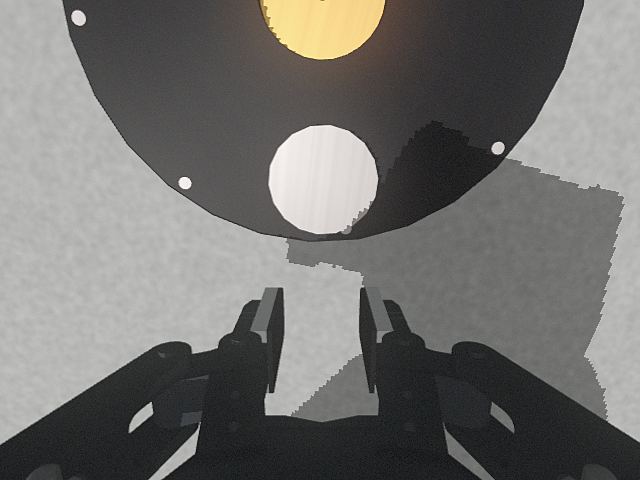

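The disc is at (323,179), the pocket is straight ahead with its centre near u=322, and the fingers are centred at u≈321, so everything lines up.

```bash
python3 - <<'E'
from h import *
o=get_obs();c=cam('wrist');d=onz(c,[[323.5,179.5]],.038);h=onz(c,[[322,-1],[322,59]],.023)
f=lambda p:((p-o['position'])@o['tcp_rot']*1000).round(1)
print(d,f(d),h,f(h),f(np.array([.572,-.0228,.03])),o['position'])
E
```

```text
[[ 0.49405033 -0.04085409  0.038     ]] [[46.4  1.1 19.4]] [[ 0.57113795 -0.02341363  0.023     ]
 [ 0.54693364 -0.02867484  0.023     ]] [[125.4   0.3  34.5]
 [100.6   0.3  34.5]] [ 1.264e+02 -1.000e-01  2.750e+01] [ 0.44849854 -0.04962031  0.05741263]
```

servo_tool:
  steps:
    - {"tx":0,"ty":0.002,"tz":0.06,"turn":0}
    - {"tx":0,"ty":0,"tz":0.06,"turn":0}
    - {"tx":0,"ty":0,"tz":0.05,"turn":0}
    - {"tx":0,"ty":0,"tz":0.009,"turn":0}
    - {"tx":0.012,"ty":0,"tz":0,"turn":0}
    - {"tx":0.012,"ty":0,"tz":0,"turn":0}
    - {"tx":0.012,"ty":0,"tz":0,"turn":0}
    - {"tx":0.008,"ty":0,"tz":0,"turn":0}

```text
t: 11.3
position: [0.4605, -0.0473, 0.0132]
tcp_rot: [[0.977, 0.213, 0.002], [0.213, -0.977, -0.0], [0.002, 0.001, -1.0]]
ft_force: [0.2, 0.6, -0.1]
grip_width: 0.0302
finger_force: 0.0
```

servo_tool:
  steps:
    - {"tx":0.008,"ty":0,"tz":0,"turn":0}
    - {"tx":0.008,"ty":0,"tz":0,"turn":0}
    - {"tx":0.012,"ty":0,"tz":0,"turn":0}
    - {"tx":0.012,"ty":0,"tz":0,"turn":0}
    - {"tx":0.012,"ty":0,"tz":0,"turn":0}
    - {"tx":0.012,"ty":0,"tz":0,"turn":0}
    - {"tx":0.012,"ty":0,"tz":0,"turn":0}
    - {"tx":0.012,"ty":0,"tz":0,"turn":0}

```text
t: 11.97
position: [0.4808, -0.0427, 0.0124]
tcp_rot: [[0.977, 0.213, -0.0], [0.213, -0.977, 0.0], [-0.0, -0.0, -1.0]]
ft_force: [-1.3, 0.3, 0.3]
grip_width: 0.0302
finger_force: 0.6
```

```bash
python3 - <<'E'
from h import *
c=cam('wrist');cv2.imwrite('pics/w3.png',c['img'][...,::-1]);o=get_obs();print(o['position'],o['ft_force'])
E
```

```text
[ 0.48161567 -0.04267759  0.0125406 ] [-0.30535487  0.23456855  1.15881831]
```

View pics/w3.png

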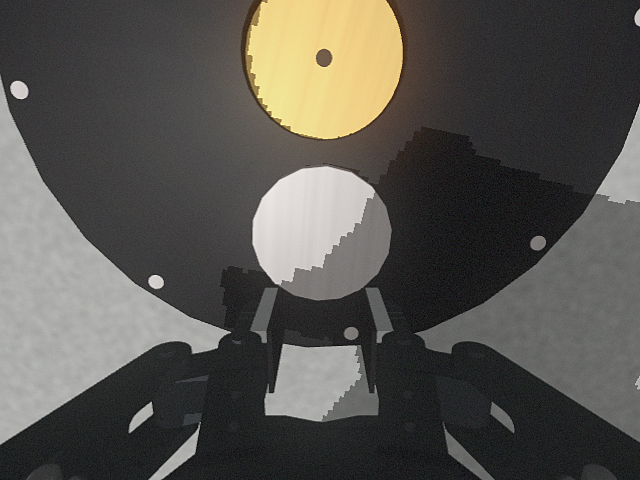

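The disc is cradled at (322,232), with the pocket hole at (324,57).

```bash
python3 - <<'E'
from h import *
o=get_obs();c=cam('wrist');f=lambda p:((p-o['position'])@o['tcp_rot']*1000).round(1)
d=onz(c,[[322,232.5]],.038);h=onz(c,[[324,57.5]],.023);print(f(d),f(h),d,h,o['position'])
E
```

```text
[[ 32.5   0.3 -25.4]] [[ 93.8   1.  -10.4]] [[ 0.51344868 -0.03601629  0.038     ]] [[ 0.57351012 -0.02364483  0.023     ]] [ 0.48161567 -0.04267759  0.0125406 ]
```

servo_tool:
  steps:
    - {"tx":0.014,"ty":0.001,"tz":0,"turn":0}
    - {"tx":0.014,"ty":0.001,"tz":0,"turn":0}
    - {"tx":0.014,"ty":0.001,"tz":0,"turn":0}
    - {"tx":0.014,"ty":0,"tz":0,"turn":0}
    - {"tx":0.014,"ty":0,"tz":0,"turn":0}
    - {"tx":0.014,"ty":0,"tz":0,"turn":0}
    - {"tx":0.014,"ty":0,"tz":0,"turn":0}
    - {"tx":0.014,"ty":0,"tz":0,"turn":0}

```text
t: 12.73
position: [0.5084, -0.0375, 0.0124]
tcp_rot: [[0.977, 0.213, -0.0], [0.213, -0.977, 0.0], [-0.0, -0.0, -1.0]]
ft_force: [-0.2, -0.3, -0.4]
grip_width: 0.0303
finger_force: 0.3
```

servo_tool:
  steps:
    - {"tx":0.014,"ty":0,"tz":0,"turn":0}
    - {"tx":0.014,"ty":0,"tz":0,"turn":0}
    - {"tx":0.014,"ty":0,"tz":0,"turn":0}
    - {"tx":0.012,"ty":0,"tz":0,"turn":0}
    - {"tx":0.012,"ty":0,"tz":0,"turn":0}
    - {"tx":0.01,"ty":0,"tz":0,"turn":0}
    - {"tx":0.008,"ty":0,"tz":0,"turn":0}
    - {"tx":0.008,"ty":0,"tz":0,"turn":0}

```text
t: 13.4
position: [0.5307, -0.0326, 0.0125]
tcp_rot: [[0.977, 0.213, -0.0], [0.213, -0.977, 0.0], [-0.0, -0.0, -1.0]]
ft_force: [-1.0, -0.5, 0.4]
grip_width: 0.03
finger_force: 0.4
```

servo_tool:
  steps:
    - {"tx":0.006,"ty":0,"tz":0,"turn":0}
    - {"tx":0.006,"ty":0,"tz":0,"turn":0}
    - {"tx":0.006,"ty":0,"tz":0,"turn":0}
    - {"tx":0.006,"ty":0,"tz":0,"turn":0}
    - {"tx":0,"ty":0,"tz":0,"turn":0}
    - {"tx":0,"ty":0,"tz":0,"turn":0}
    - {"tx":0,"ty":0,"tz":0,"turn":0}
    - {"tx":0,"ty":0,"tz":0,"turn":0}

```text
t: 14.07
position: [0.5364, -0.0314, 0.0125]
tcp_rot: [[0.977, 0.213, 0.0], [0.213, -0.977, 0.0], [0.0, 0.0, -1.0]]
ft_force: [-0.4, -0.9, -0.3]
grip_width: 0.0306
finger_force: 0.0
```

```bash
python3 - <<'E'
from h import *
o=get_obs();c=cam('wrist');cv2.imwrite('pics/w4.png',c['img'][...,::-1]);P=cloud(c);T=(P-o['position'])@o['tcp_rot']
for v in range(150,300,12): print(v,[P[v,u,2].round(3) for u in (200,250,280,300,320,340,360,390,440)])
print(o['position'],o['ft_force'])
E
```

```text
150 [np.float64(0.028), np.float64(0.029), np.float64(0.028), np.float64(0.023), np.float64(0.022), np.float64(0.022), np.float64(0.022), np.float64(0.03), np.float64(0.029)]
162 [np.float64(0.03), np.float64(0.028), np.float64(0.023), np.float64(0.023), np.float64(0.021), np.float64(0.022), np.float64(0.023), np.float64(0.029), np.float64(0.029)]
174 [np.float64(0.028), np.float64(0.029), np.float64(0.023), np.float64(0.03), np.float64(0.031), np.float64(0.03), np.float64(0.023), np.float64(0.03), np.float64(0.028)]
186 [np.float64(0.03), np.float64(0.029), np.float64(0.033), np.float64(0.033), np.float64(0.032), np.float64(0.031), np.float64(0.031), np.float64(0.024), np.float64(0.029)]
198 [np.float64(0.029), np.float64(0.026), np.float64(0.032), np.float64(0.033), np.float64(0.033), np.float64(0.034), np.float64(0.033), np.float64(0.022), np.float64(0.028)]
210 [np.float64(0.029), np.float64(0.025), np.float64(0.034), np.float64(0.032), np.float64(0.034), np.float64(0.032), np.float64(0.033), np.float64(0.022), np.float64(0.03)]
222 [np.float64(0.03), np.float64(0.028), np.float6
[... 549 characters left out ...]
036), np.float64(0.037), np.float64(0.038), np.float64(0.037), np.float64(0.029), np.float64(0.029)]
270 [np.float64(0.029), np.float64(0.029), np.float64(0.037), np.float64(0.037), np.float64(0.038), np.float64(0.037), np.float64(0.038), np.float64(0.029), np.float64(0.03)]
282 [np.float64(0.029), np.float64(0.029), np.float64(0.038), np.float64(0.039), np.float64(0.039), np.float64(0.039), np.float64(0.039), np.float64(0.029), np.float64(0.029)]
294 [np.float64(0.029), np.float64(0.029), np.float64(0.044), np.float64(0.04), np.float64(0.039), np.float64(0.04), np.float64(0.034), np.float64(0.028), np.float64(0.03)]
[ 0.53643083 -0.03136798  0.01247727] [-0.39491102 -0.88744765 -0.3189189 ]
```

View pics/w4.png

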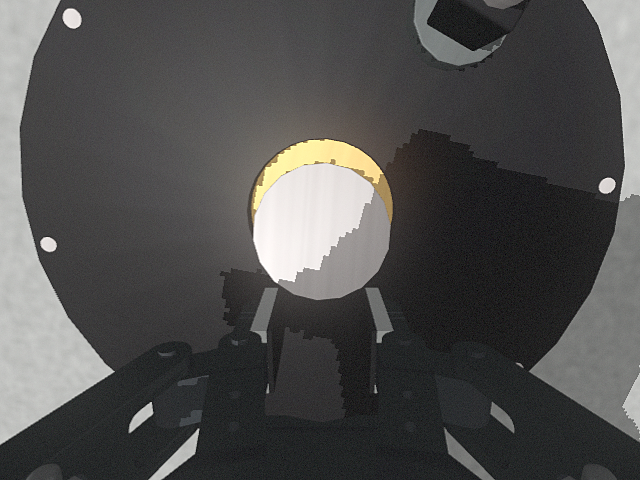

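The disc has tipped into the pocket; its leading edge at (322,163) is on the floor and about 25 px (about 9 mm) remain.

servo_tool:
  steps:
    - {"tx":0.006,"ty":0,"tz":0,"turn":0}
    - {"tx":0.006,"ty":0,"tz":0,"turn":0}
    - {"tx":0.006,"ty":0,"tz":0,"turn":0}
    - {"tx":0.006,"ty":0,"tz":0,"turn":0}
    - {"tx":0.006,"ty":0,"tz":0,"turn":0}
    - {"tx":0.004,"ty":0,"tz":0,"turn":0}
    - {"tx":0,"ty":0,"tz":0,"turn":0}
    - {"tx":0,"ty":0,"tz":0,"turn":0}

```text
t: 14.78
position: [0.5448, -0.0295, 0.0125]
tcp_rot: [[0.977, 0.213, 0.0], [0.213, -0.977, 0.0], [0.0, -0.0, -1.0]]
ft_force: [-0.3, -0.5, 0.0]
grip_width: 0.03
finger_force: 0.0
```

```bash
cat > chk.py <<'E'
from h import *
o=get_obs();c=cam('wrist');cv2.imwrite('pics/w5.png',c['img'][...,::-1]);P=cloud(c)
for v in range(150,300,12): print(v,[int((P[v,u,2]*1000).round()) for u in (200,250,280,300,320,340,360,390,440)])
print(o['position'],o['ft_force'])
E
python3 chk.py
```

```text
150 [30, 29, 30, 29, 30, 28, 30, 28, 30]
162 [28, 28, 30, 29, 28, 30, 29, 29, 29]
174 [29, 29, 29, 23, 25, 23, 22, 28, 29]
186 [30, 29, 23, 30, 30, 29, 21, 29, 31]
198 [29, 28, 31, 30, 32, 30, 31, 30, 28]
210 [30, 29, 30, 31, 29, 30, 30, 27, 29]
222 [28, 29, 31, 31, 30, 30, 30, 23, 29]
234 [29, 27, 30, 30, 30, 29, 30, 21, 29]
246 [28, 30, 30, 30, 30, 30, 32, 23, 30]
258 [29, 29, 30, 29, 30, 29, 30, 28, 29]
270 [30, 29, 31, 31, 29, 30, 31, 29, 29]
282 [29, 30, 30, 29, 30, 30, 175, 29, 28]
294 [29, 29, 43, 31, 31, 29, 34, 29, 28]
[ 0.54479443 -0.02953352  0.01246151] [-0.27841918 -0.54499595  0.00612005]
```

Disc is flat at ~30–31 mm, level with the chuck and seated. Rising, closing the fingers, going over to the button.

servo_tool:
  steps:
    - {"tx":0,"ty":0,"tz":-0.15,"turn":0}
    - {"tx":0,"ty":0,"tz":-0.16,"turn":0}
    - {"tx":0,"ty":0,"tz":-0.16,"turn":0}
    - {"tx":0,"ty":0,"tz":-0.16,"turn":0}
    - {"tx":-0.009,"ty":-0.108,"tz":0,"turn":0}
    - {"tx":-0.009,"ty":-0.108,"tz":0,"turn":0}
    - {"tx":-0.009,"ty":-0.108,"tz":0,"turn":0}
    - {"tx":-0.009,"ty":-0.108,"tz":0,"turn":0}

```text
t: 15.5
position: [0.5125, 0.0748, 0.1705]
tcp_rot: [[0.977, 0.212, 0.001], [0.212, -0.977, 0.0], [0.001, 0.0, -1.0]]
ft_force: [0.7, 0.2, 0.7]
grip_width: 0.0303
finger_force: 0.0
```

servo_tool:
  steps:
    - {"tx":-0.009,"ty":-0.108,"tz":0,"turn":0}
    - {"tx":-0.009,"ty":-0.108,"tz":0,"turn":0}
    - {"tx":-0.009,"ty":-0.108,"tz":0,"turn":0}
    - {"tx":-0.009,"ty":-0.108,"tz":0,"turn":0}
    - {"tx":-0.009,"ty":-0.108,"tz":0,"turn":0}
    - {"tx":-0.009,"ty":-0.108,"tz":0,"turn":0}
    - {"tx":0,"ty":0,"tz":0,"turn":0}
    - {"tx":0,"ty":0,"tz":0,"turn":0}
  fingers: 1

```text
t: 16.17
position: [0.4647, 0.2303, 0.1699]
tcp_rot: [[0.977, 0.215, -0.0], [0.215, -0.977, -0.0], [-0.0, 0.0, -1.0]]
ft_force: [-0.0, -0.2, -0.1]
grip_width: 0.0003
finger_force: 0.0
```

```bash
python3 - <<'E'
from h import *
o=get_obs();c=cam('wrist');cv2.imwrite('pics/w6.png',c['img'][...,::-1]);P=cloud(c)
for s in silhouettes('vac_top','wrist')[:3]:
    m=s['pixels'];print(s['confidence'],s['box'],np.median(P[m],0),blob(c,m,.067))
print(o['position'],o['grip_width'])
c=cam('top');print(*[(s['box'],s['confidence']) for s in silhouettes('pocket','top')[:2]]);cv2.imwrite('pics/t2.png',c['img'][...,::-1])
E
```

```text
0.82 [284.3, 27.8, 314.8, 61.9] [0.5804427  0.2710286  0.04509674] (array([0.5768, 0.2691, 0.067 ]), 0.0194, 0.0188, 886)
0.56 [228.8, 206.4, 270.2, 254.8] [0.45220697 0.27992891 0.06582097] (array([0.4524, 0.2798, 0.067 ]), 0.0325, 0.0307, 1558)
[0.46473919 0.23034023 0.16992741] 0.00026588997343832604
([264.2, 179.8, 387.4, 302.4], 0.98)
```

View pics/w6.png

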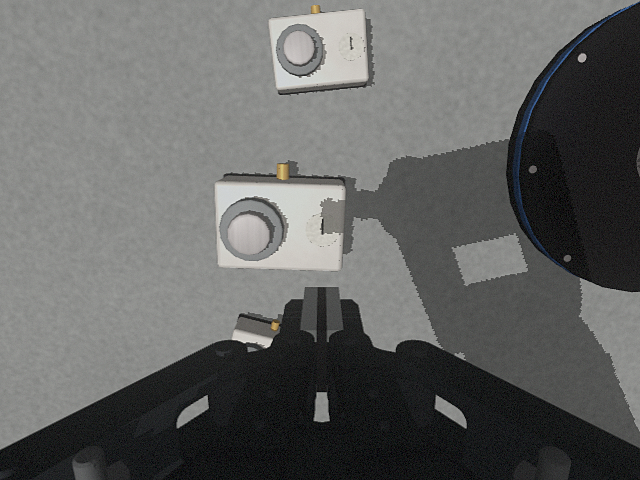

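Large box's button is at (249,232) and the shut fingertips at (322,288). I'll get the tip offset and the shift.

```bash
python3 - <<'E'
from h import *
o=get_obs();c=cam('wrist');P=cloud(c);T=(P-o['position'])@o['tcp_rot']
for v in (284,288,290,292,296): print(v,[(T[v,u]*1000).round(1) for u in (312,333)])
for X in ([.4524,.2798,.067],[.4515,.2803,.067]): print(((np.array(X)-o['position'])@o['tcp_rot']*1000).round(1))
print(np.median(P[225:240,242:256,2]),np.median(P[30:60,295:305,2]),np.median(P[190:200,230:300,2]))
E
```

```text
284 [array([-68.9,  -8.5, 170.9]), array([-68.9,  11. , 170.9])]
288 [array([ 10.4,  -3.5, -25.1]), array([ 10.2,   4.5, -24.6])]
290 [array([ 10.5,  -3.5, -27.2]), array([  9.9,   4.5, -25.7])]
292 [array([ 10.8,  -3.4, -29.7]), array([ 10.7,   4.4, -29.4])]
296 [array([ 10.4,  -3.4, -32.3]), array([ 10. ,   4.3, -31.6])]
[ -1.9 -52.9 102.9]
[ -2.7 -53.6 102.9]
0.06605454612399836 0.0451438846963961 0.04406456513509466
```

servo_tool:
  steps:
    - {"tx":-0.005,"ty":-0.107,"tz":0,"turn":0}
    - {"tx":-0.005,"ty":-0.106,"tz":0,"turn":0}
    - {"tx":0,"ty":0,"tz":0.1,"turn":0}
    - {"tx":0,"ty":0,"tz":0.1,"turn":0}
    - {"tx":0,"ty":0,"tz":0.1,"turn":0}
    - {"tx":0,"ty":0,"tz":0.08,"turn":0}
    - {"tx":0,"ty":0,"tz":0,"turn":0}
    - {"tx":0,"ty":0,"tz":0,"turn":0}

```text
t: 17.08
position: [0.4512, 0.28, 0.0743]
tcp_rot: [[0.977, 0.212, -0.002], [0.212, -0.977, -0.001], [-0.002, 0.001, -1.0]]
ft_force: [0.3, 0.9, 0.8]
grip_width: -0.0002
finger_force: 0.0
```

servo_tool:
  steps:
    - {"tx":0,"ty":0,"tz":0.008,"turn":0}
    - {"tx":0,"ty":0,"tz":0.008,"turn":0}
    - {"tx":0,"ty":0,"tz":0.008,"turn":0}
    - {"tx":0,"ty":0,"tz":0.008,"turn":0}
    - {"tx":0,"ty":0,"tz":0.008,"turn":0}
    - {"tx":0,"ty":0,"tz":0,"turn":0}
    - {"tx":0,"ty":0,"tz":0,"turn":0}
    - {"tx":0,"ty":0,"tz":0,"turn":0}

```text
t: 17.75
position: [0.4516, 0.281, 0.0651]
tcp_rot: [[0.977, 0.213, 0.0], [0.213, -0.977, 0.0], [0.0, -0.0, -1.0]]
ft_force: [-0.2, 0.6, 0.2]
grip_width: -0.0001
finger_force: 0.0
```

No contact yet at 65 mm. The tips sit behind the nominal TCP, so I'll keep probing.

servo_tool:
  steps:
    - {"tx":0,"ty":0,"tz":0.008,"turn":0}
    - {"tx":0,"ty":0,"tz":0.008,"turn":0}
    - {"tx":0,"ty":0,"tz":0.008,"turn":0}
    - {"tx":0,"ty":0,"tz":0.008,"turn":0}
    - {"tx":0,"ty":0,"tz":0,"turn":0}
    - {"tx":0,"ty":0,"tz":0,"turn":0}
    - {"tx":0,"ty":0,"tz":0,"turn":0}
    - {"tx":0,"ty":0,"tz":0,"turn":0}

```text
t: 18.42
position: [0.4516, 0.281, 0.057]
tcp_rot: [[0.977, 0.213, 0.0], [0.213, -0.977, 0.0], [0.0, -0.0, -1.0]]
ft_force: [-0.3, -0.6, 0.1]
grip_width: -0.0
finger_force: 0.0
```

servo_tool:
  steps:
    - {"tx":0,"ty":0,"tz":0.008,"turn":0}
    - {"tx":0,"ty":0,"tz":0.008,"turn":0}
    - {"tx":0,"ty":0,"tz":0,"turn":0}
    - {"tx":0,"ty":0,"tz":0,"turn":0}
    - {"tx":0,"ty":0,"tz":0,"turn":0}
    - {"tx":0,"ty":0,"tz":0,"turn":0}
    - {"tx":0,"ty":0,"tz":0,"turn":0}
    - {"tx":0,"ty":0,"tz":0,"turn":0}

```text
t: 19.08
position: [0.4515, 0.281, 0.053]
tcp_rot: [[0.977, 0.213, 0.0], [0.213, -0.977, 0.0], [0.0, -0.0, -1.0]]
ft_force: [0.5, 0.3, 0.3]
grip_width: 0.0001
finger_force: 0.0
```

servo_tool:
  steps:
    - {"tx":0,"ty":0,"tz":0.008,"turn":0}
    - {"tx":0,"ty":0,"tz":0.008,"turn":0}
    - {"tx":0,"ty":0,"tz":0.008,"turn":0}
    - {"tx":0,"ty":0,"tz":0,"turn":0}
    - {"tx":0,"ty":0,"tz":0,"turn":0}
    - {"tx":0,"ty":0,"tz":0,"turn":0}
    - {"tx":0,"ty":0,"tz":0,"turn":0}
    - {"tx":0,"ty":0,"tz":0,"turn":0}

```text
t: 19.75
position: [0.4515, 0.281, 0.047]
tcp_rot: [[0.977, 0.213, 0.0], [0.213, -0.977, 0.0], [0.0, -0.0, -1.0]]
ft_force: [0.1, -0.7, -0.7]
grip_width: 0.0004
finger_force: 0.0
```

servo_tool:
  steps:
    - {"tx":0,"ty":0,"tz":0.008,"turn":0}
    - {"tx":0,"ty":0,"tz":0.004,"turn":0}
    - {"tx":0,"ty":0,"tz":0,"turn":0}
    - {"tx":0,"ty":0,"tz":0,"turn":0}
    - {"tx":0,"ty":0,"tz":0,"turn":0}
    - {"tx":0,"ty":0,"tz":0,"turn":0}
    - {"tx":0,"ty":0,"tz":0,"turn":0}
    - {"tx":0,"ty":0,"tz":0,"turn":0}

```text
t: 20.42
position: [0.4517, 0.2811, 0.0441]
tcp_rot: [[0.977, 0.213, 0.0], [0.213, -0.977, 0.0], [0.0, -0.0, -1.0]]
ft_force: [1.2, 0.9, 1.8]
grip_width: -0.0
finger_force: 1.1
```

Contact begins around 45 mm. Pressing on by ~5 mm.

servo_tool:
  steps:
    - {"tx":0,"ty":0,"tz":0.008,"turn":0}
    - {"tx":0,"ty":0,"tz":0.006,"turn":0}
    - {"tx":0,"ty":0,"tz":0,"turn":0}
    - {"tx":0,"ty":0,"tz":0,"turn":0}
    - {"tx":0,"ty":0,"tz":0,"turn":0}
    - {"tx":0,"ty":0,"tz":0,"turn":0}
    - {"tx":0,"ty":0,"tz":0,"turn":0}
    - {"tx":0,"ty":0,"tz":0,"turn":0}

```text
t: 21.08
position: [0.4516, 0.2811, 0.0405]
tcp_rot: [[0.977, 0.213, 0.0], [0.213, -0.977, 0.0], [0.0, -0.0, -1.0]]
ft_force: [0.5, 0.6, 3.9]
grip_width: -0.0002
finger_force: 1.9
```

servo_tool:
  steps:
    - {"tx":0,"ty":0,"tz":0.006,"turn":0}
    - {"tx":0,"ty":0,"tz":0.002,"turn":0}
    - {"tx":0,"ty":0,"tz":0,"turn":0}
    - {"tx":0,"ty":0,"tz":0,"turn":0}
    - {"tx":0,"ty":0,"tz":0,"turn":0}
    - {"tx":0,"ty":0,"tz":0,"turn":0}
    - {"tx":0,"ty":0,"tz":0,"turn":0}
    - {"tx":0,"ty":0,"tz":0,"turn":0}

```text
t: 21.75
position: [0.4518, 0.2811, 0.0401]
tcp_rot: [[0.977, 0.213, 0.001], [0.213, -0.977, 0.0], [0.001, -0.0, -1.0]]
ft_force: [-4.2, -2.1, 23.5]
grip_width: 0.0001
finger_force: 11.4
```

Bottomed out: 23 N with no further travel. Releasing and checking.

servo_tool:
  steps:
    - {"tx":0,"ty":0,"tz":-0.04,"turn":0}
    - {"tx":0,"ty":0,"tz":-0.12,"turn":0}
    - {"tx":0,"ty":0,"tz":-0.14,"turn":0}
    - {"tx":0,"ty":0,"tz":-0.14,"turn":0}
    - {"tx":0,"ty":0,"tz":-0.1,"turn":0}
    - {"tx":0,"ty":0,"tz":0,"turn":0}
    - {"tx":0,"ty":0,"tz":0,"turn":0}
    - {"tx":0,"ty":0,"tz":0,"turn":0}

```text
t: 22.42
position: [0.4506, 0.2804, 0.1725]
tcp_rot: [[0.977, 0.213, -0.002], [0.213, -0.977, -0.001], [-0.002, 0.001, -1.0]]
ft_force: [-0.2, 0.6, -0.1]
grip_width: -0.0
finger_force: 0.0
```

```bash
python3 - <<'E'
from h import *
c=cam('top');P=cloud(c);a=c['img'][160:420,130:480,::-1];cv2.imwrite('pics/t3.png',cv2.resize(a,None,fx=2.2,fy=2.2))
v,u=np.mgrid[:480,:640];X=onz(c,np.c_[u.ravel(),v.ravel()],.031).reshape(480,640,3);q=X[...,:2]-[.572,-.0228];R=np.hypot(q[...,0],q[...,1])
m=(R<.045)&(c['img'].min(2)>75);print(blob(c,m,.031),np.median(P[m],0)[2],np.median(P[(R>.04)&(R<.07)],0)[2])
for l in('gauge_center','objective_big_center','objective_small_center'):
    for s in silhouettes(l,'top')[:1]: print(l,s['box'])
E
```

```text
(array([ 0.5704, -0.023 ,  0.031 ]), 0.0513, 0.0507, 632) 0.03056165190594662 0.02970919488358892
gauge_center [325.8, 181.3, 345.5, 206.6]
objective_big_center [444.8, 226.8, 468.8, 254.0]
objective_small_center [276.1, 129.8, 292.3, 148.2]
```

View pics/t3.png

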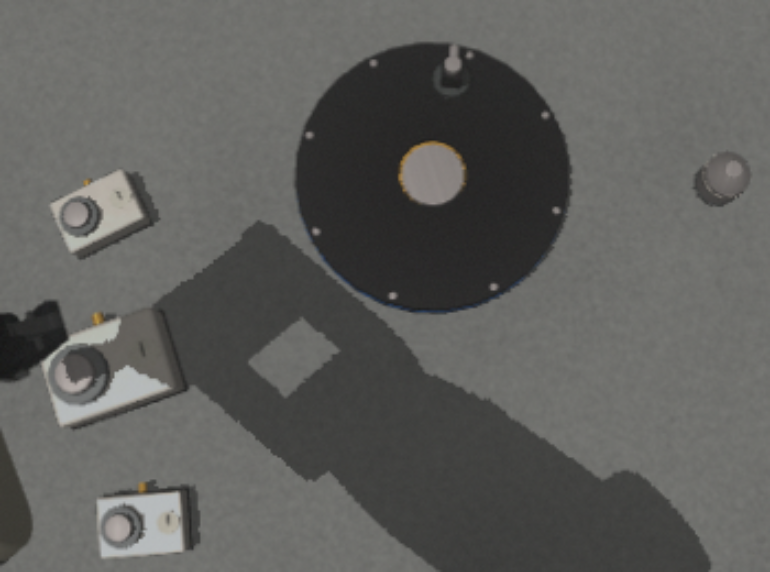

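The disc sits centred in the pocket at (433,173) with a thin gold ring around it. The post and the big objective haven't moved, the small one (outside this crop) is at the same pixels as before, and the gripper is clear of the box.

```bash
python3 -c "
from rig import *
print(close_job())"
```

```text
the job is handed in; nothing more can be done
None
```

I pushed the disc into the pocket, where it lies flat. I then pressed the vacuum button on the largest box fully down and released it. The post and both objectives are where they started, and the job is handed in at about 22 s of the 51 s allowed; the hand-in call gave no verdict.

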